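# Shut and bar the malt chute

### The arm

A 6-joint arm with a two-finger parallel gripper is mounted at the origin on the work surface. World frame = base frame: x ahead of the robot, y to its left, z up, the work surface at z = 0. Lengths are in m, angles in rad, forces in N, time in s.
With the tool pointing down it reaches from about 0.25 to 0.725 m from the base axis. Payload 4 kg.
Tool frame: the origin (TCP) lies on the front face of the gripper's body, between the roots of the fingers; the fingertips stand 73 mm ahead of it and the grasp point (between the pads) lies 54 mm ahead of it; z points along the fingers, y is the line along which they close (so a half turn about z gives the same grasp; the last joint's range is limited). The gripper opens to 85 mm and grips with 20 to 120 N. Pads are 22 mm wide; open, the fingers measure 114 mm over their backs; the gripper's body (76 mm by 85 mm) begins 54 mm behind the grasp point. The pads swing forward as they close: fully open they stand 13 mm farther back than shut.
Start: joints at [1.294, 0.241, 0.005, 1.335, 0, 1.571], TCP at [0.137, 0.481, 0.304] pointing down, gripper open.
Joint ranges: [-2.72, 2.72], [-1.05, 1.87], [-1.09, 1.28], [-1.99, 2.15], [-1.42, 1.44], [-3.14, 3.14]. Speed limits (rad/s): [2.79, 2.79, 3.14, 3.14, 3.14, 3.14].

### API

Orientations are given as a unit quaternion [x, y, z, w].
In Python, from workcell import bot gives the robot as it stands. The module is installed in compiled form; this text tells all that it offers.
- The arm moves only by the tool step_arm, never from a script. Its argument "rows" is a list of rows, each a list of 2 entries, a list of its own where there are three numbers: the shift along the tool's x, y, z in mm, then the turn about the tool's z in degrees. A call has 1 to 12 rows; each row is the pose to reach, as a shift and turn from the pose commanded when the call began, along the tool's axes at that moment; what a row does not reach only later rows make up. A row lasts 1/8 s, in which the tool goes at most 62.5 mm and 10.7 degrees, less where a joint would pass 70% of its speed; a pose out of reach is approached as far as the arm can. A call with a gripper value outside its range is refused whole. "claw" is the gripper's target within -1 to 1 (shut at 1, half-way at 0, fully open at -1), set as the call begins (left out, the last holds). The fingers move at their own pace and stop on an object; the grip force is fixed at half the most. Time passes only in rows, so rows that repeat a pose let the fingers close. It gives the time, the measured TCP pose, the force, the opening and the grip force at its end, in the units of the state.
- bot.get_obs(): the state, without advancing time (a new reading comes with each control period).
- bot.camera(name): name is "side" or "top"; returns (picture, depth): 384x512x3 uint8, red, green, blue; 384x512 float32, m along the optical axis (not along the pixel's ray), 0 where there is no reading.
- bot.camera_params(name): a dict with "fx", "fy", "cx", "cy" (pixels), "pose" (4x4, takes a point from camera to world coordinates). Camera axes: x right, y up, looking along -z (the intrinsics and any distortion apply to the point x, -y, -z); pixel columns grow to the right and rows downward; lengths in m; the calibration is good to about 2 mm. A picture is of the moment at which its call begins. camera_params takes no time and is no camera call.
- bot.job_done(): hands the job in; it is judged then, once.
Trained networks look in the newest picture that a camera, given by its name, has taken for a name from the list of things; names that differ only in an ending like _2 or _b are one class to them, and where a whole thing is asked for, a point or a joint stands for the part that bears it (a point fixed in the world has none). Each returns a list of dicts, best first, with "score" (0 to 1); they miss things now and then, are a little off and sometimes report something else, mostly with a low value. They report only what shows in the picture. A call takes as long as a camera call. They do not tell look-alikes from the thing itself.
- bot.trace(target, camera): "pixels" (384x512 bool, what is visible of it) and "uv" ([column, row] in pixels, amid what is visible of it).
The state is a dict: "clock": time; "joint_pos": joint angles; "joint_vel": joint speeds; "tau": joint torques, N m; "eef_pos": TCP position; "tool_rot": TCP orientation; "ft_force": force on the tool from outside, world axes, zero at the start; "ft_torque": the same for the moment, N m; "grip_width": finger opening in m; "grasp_force": force on a finger pad.
Only numpy, scipy, OpenCV 4.12 (cv2) and the standard library are available. Lean on these libraries where they do the work, as an engineer would, in place of code of your own. Each camera call takes 0.05 s, during which the arm holds its last target. There are 200 camera calls.

### The job

Shut and lock the malt chute: slide its flush plate fully home, draw the drop bar out of its holster by the free end and stand it on the bench clear of the holster, let it go, take it again by its middle, lift it over the two keepers and let it drop fully into both notches behind the shut plate. Leave everything else on the bench where it is.

Things in the scene. Friction and masses are not known exactly. Their poses are not given: they have to be found in the camera images.
- chute: Malt chute: fixed grey frame, 335 mm long (x) by 150 mm wide (y). Origin: bench level, centre line; x axis: the way the plate shuts. Its flush top (plate, side rails) is 38 mm above the bench. A hood, top 43 mm high, covers x = -170 to -60 mm; the open plate's rear slips under it. The plate's front edge stops at x = 143 mm, its rear edge then lies at x = 1 mm. The bar goes in at x = -10 mm, along y.
- seat (a point): Where the seated bar's origin comes: midway between the keepers on the notch floor, 10 mm behind the chute's origin (x = -10 mm), 30 mm above the bench. The bar's long axis lies along the chute's y. A plate that is not home lies over this floor and keeps the bar 8 mm too high.
- keeper_left (a point): Left keeper (chute's +y): steel fork, y = 52 to 88 mm of the chute. Point: centre of its notch floor, 30 mm above the bench. The notch is 20 mm wide along the chute's x; the cheeks on both sides are 10 mm thick, straight to 76 mm above the bench, flared outward to 90 mm. The bar's end stands inside it, so fingers cannot hold the bar there; 104 mm are free between the keepers.
- keeper_right (a point): Right keeper, the same fork at y = -88 to -52 mm of the chute. Point: centre of its notch floor, 30 mm above the bench.
- plate_part (a joint): Opening of the slide plate in m: 0 = fully home at the stop, 0.10 at most, 0.065 to 0.095 at the start. Steel plate without a handle, 140 x 108 x 8 mm, flush with the rails. Sliding friction about 2.5 N: shut fingertips pressed down with about 10 N carry it towards the chute's +x. It stays where it is left.
- plate_mid (a point): Centre of the slide plate's upper face, moving with it: 38 mm above the bench; with the plate home 71 mm ahead of the chute's origin. The plate reaches 70 mm before and behind this point along the chute's x; the part behind x = -60 mm of the chute is under the hood.
- holster: Fixed grey holster: a roofed channel on the bench, 125 mm long. Origin: bench level, middle of its open mouth; the channel runs from there along +x to a back wall. Roof top 51 mm high; outside 36 mm wide (feet 80 mm wide, 4 mm high, from x = 25 mm on), inside 20 mm wide, 46 mm high. The bar comes out along -x only.
- drop_bar: Drop bar: plain dark steel bar, 170 mm long (x), 16 mm thick (y), 40 mm high (z), 0.3 to 0.6 kg, both ends alike. Origin: centre of its underside. At the start it stands on edge on the bench in the holster, 65 mm sticking out of the mouth. It can be pulled out sliding along the bench and stands by itself on edge.
Not all that is in view belongs to the job. Leave any brown or red look-alike of the holster alone.

How it is judged:
By the outcome, as a careful person would: the job done as asked, in the order asked, and still so for the second after the job is handed in, with the robot touching nothing.
It also fails if it takes over 67 s, if anything falls off the work surface, if the arm or the gripper's body presses on something with over 40 N, if the wrist force passes 120 N, or if a joint passes its speed limit or range.

## Working session

There is one attempt and no reset: what is moved stays moved. The work goes in short steps, Python scripts to look and compute and a tool call to move; the robot and the scene stay as the last step left them, time stands still between calls to the robot, and variables do not carry over. Pictures are saved under pics/ and viewed, at most 10 in all, crops included, and the job is handed in when it is done.

Besides the shell and the picture viewer there is one more tool, called after "Emit:" as name(argument=value, ...) on one line, values as JSON. step_arm: Moves the arm, as the interface text tells. Its arguments: {"type":"object","properties":{"rows":{"type":"array"},"claw":{"type":"number"}},"required":["rows"]}

```bash
mkdir -p pics; cat > h.py <<'E'
import numpy as np, cv2
from workcell import bot
def cloud(cam):
    pic,d=bot.camera(cam); P=bot.camera_params(cam)
    v,u=np.mgrid[0:384,0:512]
    c=np.stack([(u-P['cx'])/P['fx']*d,-(v-P['cy'])/P['fy']*d,-d,np.ones_like(d)],-1)
    w=(c@np.array(P['pose']).T)[...,:3]; w[d==0]=np.nan
    return pic,w
def save(n,pic): cv2.imwrite('pics/'+n+'.png',np.ascontiguousarray(pic[...,::-1]))
E
python3 - <<'E'
from h import *
print(bot.get_obs())
ps=[]
for c in('top','side'):
    pic,w=cloud(c); ps.append(pic); P=bot.camera_params(c); print(c,{k:np.round(v,3) if k!='x' else 0 for k,v in P.items()})
    for t in('chute','holster','drop_bar','plate_part','keeper_left'):
        for r in bot.trace(t,c):
            m=r['pixels']; q=w[m]; q=q[~np.isnan(q[:,0])]
            print(c,t,round(r['score'],2),np.round(r['uv']),m.sum(),np.round(np.median(q,0),3) if len(q) else '',np.round(np.percentile(q,[2,98],axis=0),3).tolist() if len(q) else '')
    np.savez(c+'0.npz',pic=pic,w=w)
save('a_top',cv2.resize(ps[0],(800,600)));save('a_side',cv2.resize(ps[1],(800,600)))
E
```

```text
{'clock': 0.0, 'joint_pos': array([1.29398932e+00, 2.41399153e-01, 3.70289123e-03, 1.33519183e+00,
       1.03795081e-05, 1.57079798e+00]), 'joint_vel': array([-0.00018847,  0.00026065,  0.00041238, -0.00018163,  0.00171478,
       -0.00075526]), 'tau': array([ 9.22950894e-04, -3.72310495e+01,  2.52413124e+01,  1.68946775e-02,
        5.19759340e-06,  6.77568295e-06]), 'eef_pos': array([0.13650725, 0.48049812, 0.30301156]), 'tool_rot': array([ 1.37962809e-01,  9.90436858e-01, -1.03516417e-03, -1.49431200e-04]), 'ft_force': array([-0.14086177,  0.66456624, -0.58369831]), 'ft_torque': array([ 0.01138424, -0.00426163,  0.02944284]), 'grasp_force': 0.0, 'grip_width': 0.0853694529861566}
top {'fx': np.float64(373.208), 'fy': np.float64(373.208), 'cx': np.float64(254.591), 'cy': np.float64(188.723), 'pose': array([[-0.027,  0.989, -0.144,  0.306],
       [-1.   , -0.028,  0.001, -0.015],
       [-0.003,  0.144,  0.99 ,  0.87 ],
       [ 0.   ,  0.   ,  0.   ,  1.   ]])}
top chute 0.86 [153. 145.] 10043 [0.537 0.213 0.04 ] [[0.388, 0.117, 0.002], [0.706, 0.304, 0.087]]
top chute 0.66 [326. 
[... 1234 characters left out ...]
 1711 [ 0.582 -0.035  0.032] [[0.521, -0.06, 0.001], [0.645, 0.005, 0.053]]
side holster 0.74 [185. 306.] 3188 [ 0.233 -0.266  0.037] [[0.173, -0.288, 0.003], [0.289, -0.232, 0.053]]
side holster 0.73 [293. 167.] 5032 [0.533 0.176 0.039] [[0.382, 0.106, 0.002], [0.711, 0.314, 0.085]]
side drop_bar 0.75 [295. 161.] 4971 [0.533 0.175 0.039] [[0.383, 0.106, 0.003], [0.711, 0.304, 0.085]]
side drop_bar 0.71 [357. 260.] 660 [ 0.563 -0.197  0.029] [[0.532, -0.2, 0.003], [0.597, -0.184, 0.042]]
side plate_part 0.6 [292. 159.] 451 [0.53  0.218 0.039] [[0.493, 0.16, 0.037], [0.623, 0.267, 0.042]]
side keeper_left 0.66 [294. 163.] 5031 [0.533 0.174 0.039] [[0.383, 0.106, 0.002], [0.711, 0.302, 0.085]]
```

View pics/a_top.png

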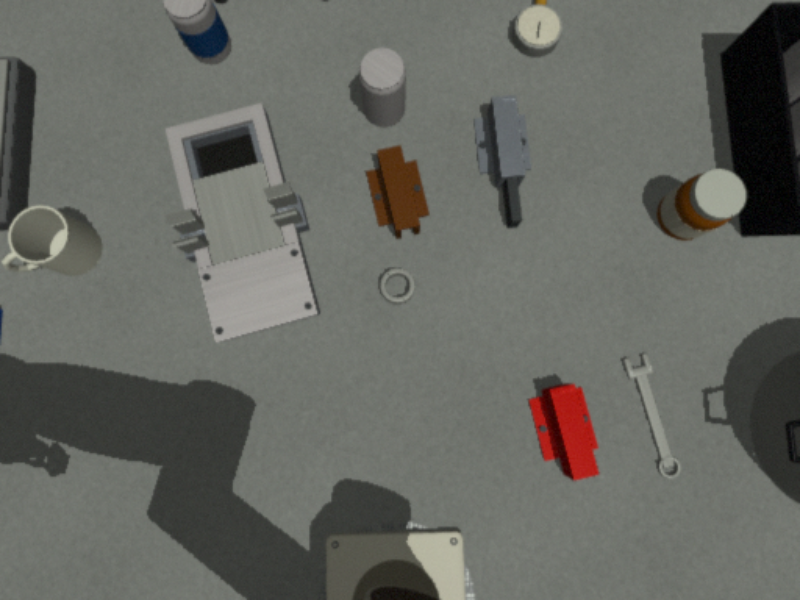

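View pics/a_side.png

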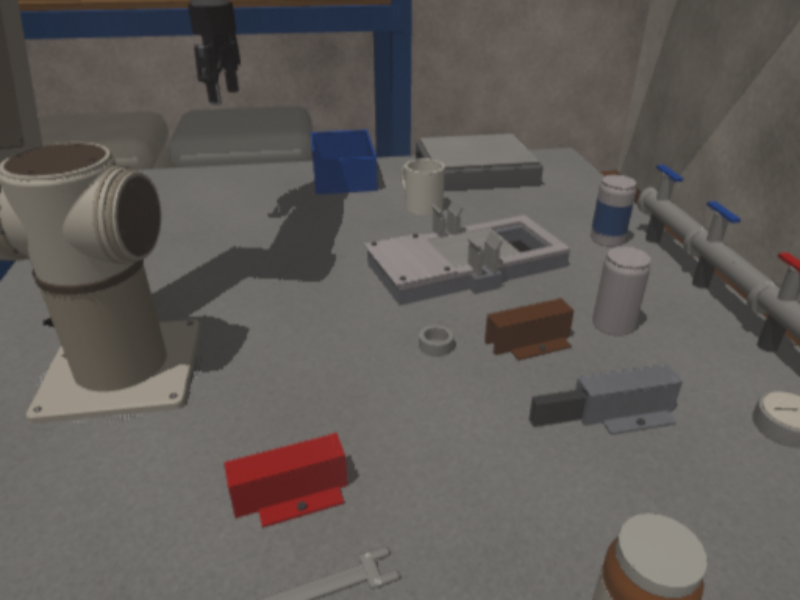

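```bash
python3 - <<'E'
from h import *
p=np.load('top0.npz')['pic']
save('b_crop',np.hstack([cv2.resize(p[50:200,70:230],(400,375)),cv2.resize(p[50:200,230:390],(400,375))]))
E
```

```text
(no output)
```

View pics/b_crop.png

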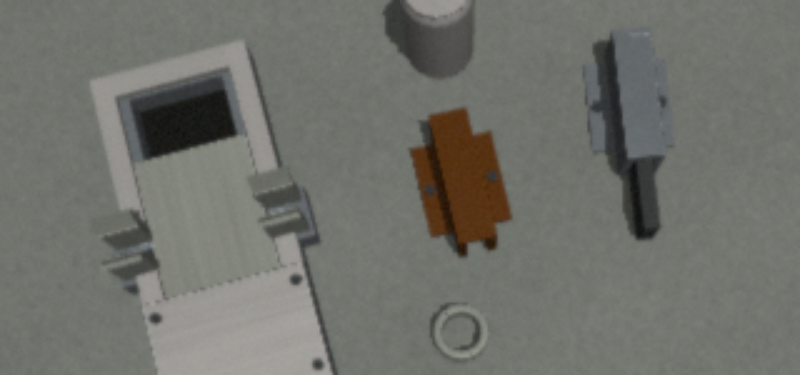

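The top view shows the chute at (150,145) in camera pixels, with its plate open and the hood nearest the robot. These could be taken for the holster:
- **Grey (323,91):** has the dark bar sticking out, with its free end at (328,142).
- **Brown (258,120):** empty look-alike.
- **Red (360,272):** empty look-alike.

I choose the grey one. The close crop confirms it, showing the dark bar in the grey holster's mouth.

```bash
cat > m.py <<'E'
from h import *
T=np.load('top0.npz')['w'];S=np.load('side0.npz')['w']
def sel(w,x0,x1,y0,y1,z0,z1):
    q=w.reshape(-1,3); m=(q[:,0]>x0)&(q[:,0]<x1)&(q[:,1]>y0)&(q[:,1]<y1)&(q[:,2]>z0)&(q[:,2]<z1); return q[m]
def rect(q): return cv2.minAreaRect((q[:,:2]*1000).astype(np.float32))
if __name__=='__main__':
  for n,w in(('T',T),('S',S)):
    q=sel(w,.36,.74,.09,.33,.030,.047); print(n,'frame',rect(q),len(q))
    q=sel(w,.36,.74,.09,.33,.0405,.047); print(n,'hood',rect(q),len(q))
    for a,b in((.09,.21),(.21,.33)):
        q=sel(w,.36,.74,a,b,.080,.1); print(n,'keeper tip',rect(q),q.mean(0).round(4),len(q))
    q=sel(w,.5,.605,-.21,-.17,.035,.046); print(n,'bar',rect(q),q.mean(0).round(4),len(q))
    q=sel(w,.57,.74,-.24,-.13,.047,.06); print(n,'roof',rect(q),q.mean(0).round(4),len(q))
E
python3 m.py
```

```text
T frame ((548.4037475585938, 213.4900360107422), (336.912841796875, 183.3670654296875), 14.212175369262695) 7874
T hood ((546.9574584960938, 213.03443908691406), (333.80267333984375, 174.74147033691406), 14.160449028015137) 3801
T keeper tip ((557.755615234375, 144.18316650390625), (47.79143142700195, 36.08484649658203), 14.150022506713867) [0.5616 0.1448 0.0872] 160
T keeper tip ((523.2919921875, 279.3197326660156), (48.648258209228516, 36.222434997558594), 15.091545104980469) [0.5271 0.2801 0.0875] 161
T bar ((567.7283935546875, -184.87034606933594), (35.58135986328125, 69.15428161621094), 83.8362808227539) [ 0.5685 -0.1896  0.0405] 226
T roof ((659.557861328125, -184.87693786621094), (125.63582611083984, 36.623046875), 3.291381359100342) [ 0.659  -0.1847  0.052 ] 827
S frame ((546.6317749023438, 213.92617797851562), (336.27655029296875, 186.0302276611328), 14.034036636352539) 2926
S hood ((545.9039306640625, 211.87905883789062), (333.87152099609375, 174.97225952148438), 14.034037590026855) 1403
S keeper tip ((556.4074096679688, 143.71176147460938), (47.789371490478516, 38.89284896850586), 16.184707641601562) [0.56   0.1425 0.0866] 90
S keeper tip ((522.3938598632812, 278.88092041015625), (48.04336929321289, 39.276405334472656), 13.780725479125977) [0.5253 0.2778 0.0867] 71
S bar ((567.187744140625, -192.86109924316406), (71.56484985351562, 36.915218353271484), 7.4658589363098145) [ 0.5697 -0.1923  0.0399] 301
S roof ((658.82666015625, -185.05679321289062), (127.04100799560547, 39.05078887939453), 3.2437405586242676) [ 0.6576 -0.1871  0.0514] 857
```

```bash
cat > go.py <<'E'
import sys; from h import *
from scipy.spatial.transform import Rotation as R
def go(x,y,z,head,pos=None):
    o=bot.get_obs(); M=R.from_quat(o['tool_rot']).as_matrix(); p=o['eef_pos']*1000
    h=np.degrees(np.arctan2(M[1,1],M[0,1])); t=(h-head+180)%360-180
    print('shift',(M.T@(np.array([x,y,z])-p)).round(1),'turn',round(t,1),'| pos',p.round(1),'head',round(h,2),'F',o['ft_force'].round(1),'w',round(o['grip_width']*1000,1),'t',o['clock'],'tilt',M[:,2].round(3))
if __name__=='__main__': go(*map(float,sys.argv[1:]))
E
python3 - <<'E'
from go import *
from m import *
go(573.9,220.1,160,104.2)
c=np.array([540,211.5])/1000;a=np.radians(14.2);e=np.array([np.cos(a),np.sin(a)]);n=np.array([-e[1],e[0]])
q=T.reshape(-1,3); cx=(q[:,:2]-c)@e*1000-10; cy=(q[:,:2]-c)@n*1000
m=abs(cy)<35
for x in range(-70,150,6): 
    s=m&(cx>x)&(cx<x+6); print(x,np.nanmedian(q[s,2]).round(4),end='; ')
E
```

```text
shift [-491.9 -131.4  143.9] turn -30.1 | pos [136.6 481.  303.9] head 74.14 F [0.8 0.2 0.6] w 85.6 t 0.6 tilt [ 0.  0. -1.]
-70 0.0444; -64 0.0435; -58 0.0392; -52 0.0393; -46 0.0392; -40 0.0392; -34 0.0392; -28 0.0395; -22 0.0393; -16 0.039; -10 0.0393; -4 0.0389; 2 0.0391; 8 0.0391; 14 0.0387; 20 0.0386; 26 0.039; 32 0.0391; 38 0.0392; 44 0.0389; 50 0.039; 56 0.0389; 62 0.0387; 68 0.0387; 74 0.0387; 80 nan; 86 0.0036; 92 0.0031; 98 0.003; 104 0.0026; 110 0.0027; 116 0.0031; 122 0.0029; 128 0.0026; 134 0.0041; 140 0.0284; 146 0.0389;
  return np.nanmean(a, axis, out=out, keepdims=keepdims)
```

Emit:
step_arm(rows=[[[-60, -16, 15], -4], [[-120, -32, 30], -8], [[-180, -48, 45], -12], [[-240, -64, 60], -16], [[-300, -80, 75], -20], [[-360, -96, 90], -24], [[-420, -112, 105], -28], [[-470, -126, 125], -30], [[-492, -131, 144], -30], [[-492, -131, 144], -30]], claw=1)

```text
clock: 1.85
eef_pos: [0.5745, 0.2186, 0.1574]
tool_rot: [-0.121, 0.993, -0.0, -0.002]
ft_force: [-0.5, 0.2, -0.7]
grip_width: -0.0001
grasp_force: 0.0
```

```bash
python3 go.py 573.9 220.1 113 104.2
```

```text
shift [ 0.   1.6 44.4] turn -0.2 | pos [574.5 218.6 157.4] head 103.95 F [-0.5  0.2 -0.7] w -0.1 t 1.85 tilt [-0.004 -0.001 -1.   ]
```

Emit:
step_arm(rows=[[[0, 1, 20], 0], [[0, 1, 38], 0], [[0, 1, 44], 0], [[0, 1, 46], 0], [[0, 1, 46], 0], [[0, 1, 46], 0]])

```text
clock: 2.6
eef_pos: [0.5742, 0.2217, 0.1148]
tool_rot: [-0.123, 0.992, 0.0, 0.001]
ft_force: [-0.2, -0.3, -0.2]
grip_width: -0.0002
grasp_force: 0.0
```

Emit:
step_arm(rows=[[[0, 0, 3], 0], [[0, 0, 4], 0], [[0, 0, 5], 0], [[0, 0, 5], 0]])

```text
clock: 3.1
eef_pos: [0.5744, 0.2216, 0.1106]
tool_rot: [-0.123, 0.992, 0.0, 0.001]
ft_force: [-2.0, -0.7, 8.0]
grip_width: -0.0
grasp_force: 4.1
```

Emit:
step_arm(rows=[[[0, 0, 1], 0], [[-8, 0, 1], 0], [[-17, 0, 1], 0], [[-26, 0, 1], 0], [[-35, 0, 1], 0], [[-44, 0, 1], 0], [[-53, 0, 1], 0], [[-60, 0, 1], 0], [[-67, 0, 1], 0], [[-73, 0, 1], 0], [[-79, 0, 1], 0], [[-79, 0, 1], 0]])

```text
clock: 4.6
eef_pos: [0.6484, 0.2404, 0.1106]
tool_rot: [-0.123, 0.992, 0.0, -0.002]
ft_force: [-11.2, -2.9, 15.9]
grip_width: -0.0002
grasp_force: 8.3
```

```bash
cat > ck.py <<'E'
from h import *
pic,w=cloud('top')
c=np.array([540,211.5])/1000;a=np.radians(14.2);e=np.array([np.cos(a),np.sin(a)]);n=np.array([-e[1],e[0]])
q=w.reshape(-1,3); cx=(q[:,:2]-c)@e*1000-10; cy=(q[:,:2]-c)@n*1000
for l,h in((-40,-22),(22,40)):
  m=(cy>l)&(cy<h)
  print([(x,round(float(np.nanmedian(q[m&(cx>x)&(cx<x+4),2])),4)) for x in list(range(-24,14,4))+list(range(118,160,4)) if (m&(cx>x)&(cx<x+4)).any()])
save('c_top',cv2.resize(pic[40:190,70:270],(800,600)))
E
python3 ck.py; python3 go.py 551.9 -191.1 160 93.3
```

```text
[(-24, 0.5464), (-20, 0.5444), (-16, 0.2878), (-12, 0.0315), (-8, 0.0317), (-4, 0.0308), (0, 0.0368), (4, 0.0387), (8, 0.0395), (12, 0.0392), (118, 0.2654), (122, 0.3445), (126, 0.3456), (130, 0.334), (158, 0.0405)]
[(-24, 0.0314), (-20, 0.0321), (-16, 0.0305), (-12, 0.0314), (-8, 0.0309), (-4, 0.0305), (0, 0.0368), (4, 0.0386), (8, 0.0391), (12, 0.0397)]
shift [ 199.3 -394.8  -48.8] turn 10.9 | pos [648.4 240.4 110.6] head 104.15 F [-10.6  -2.2  15.7] w 0.3 t 4.65 tilt [-0.004 -0.    -1.   ]
```

Emit:
step_arm(rows=[[[0, 0, -50], 0], [[10, -20, -110], 1], [[40, -75, -140], 2], [[70, -135, -140], 4], [[100, -195, -140], 6], [[130, -255, -140], 8], [[160, -315, -140], 10], [[190, -375, -100], 11], [[199, -395, -60], 11], [[199, -395, -49], 11], [[199, -395, -49], 11]], claw=0)

```text
clock: 6.02
eef_pos: [0.552, -0.1916, 0.1546]
tool_rot: [-0.026, 1.0, 0.001, -0.002]
ft_force: [0.4, 0.0, 0.4]
grip_width: 0.0428
grasp_force: 0.0
```

```bash
python3 go.py 551.9 -191.1 87 93.3
python3 - <<'E'
from h import *
for c in('top','side'):
    pic,w=cloud(c)
    q=w[(w[...,0]>.5)&(w[...,0]<.6)&(abs(w[...,1]+.19)<.02)&(w[...,2]>.03)&(w[...,2]<.047)]; print(c,q.mean(0) if len(q) else 0,len(q))
E
```

```text
shift [-0.2  0.4 67.6] turn -0.3 | pos [ 552.  -191.6  154.6] head 92.99 F [0.4 0.  0.4] w 42.8 t 6.025 tilt [-0.005  0.002 -1.   ]
top [ 0.54953138 -0.18827986  0.04000013] 66
side [ 0.56747029 -0.19344123  0.03823186] 370
```

Emit:
step_arm(rows=[[[0, 0, 30], 0], [[0, 0, 55], 0], [[0, 0, 66], 0], [[0, 0, 68], 0], [[0, 0, 68], 0]])

```text
clock: 6.75
eef_pos: [0.555, -0.1908, 0.0901]
tool_rot: [-0.028, 1.0, -0.0, 0.001]
ft_force: [-0.1, -0.2, 0.4]
grip_width: 0.0429
grasp_force: 0.0
```

```bash
python3 go.py 551.9 -191.1 87 93.3
```

```text
shift [ 3.1 -0.1  3.1] turn -0.1 | pos [ 555.  -190.8   90.1] head 93.18 F [-0.1 -0.2  0.4] w 42.9 t 6.75 tilt [ 0.002 -0.001 -1.   ]
```

Emit:
step_arm(rows=[[[2, 0, 3], 0], [[2, 0, 3], 0], [[2, 0, 3], 0], [[2, 0, 3], 0], [[2, 0, 3], 0]], claw=1)

```text
clock: 7.38
eef_pos: [0.5521, -0.1909, 0.0865]
tool_rot: [-0.027, 1.0, 0.0, 0.0]
ft_force: [-2.1, 1.6, 5.7]
grip_width: 0.0151
grasp_force: 59.5
```

Emit:
step_arm(rows=[[[5, 0, 0], 0], [[15, 0, 0], 0], [[28, 0, 0], 0], [[42, 0, 0], 0], [[56, 0, 0], 0], [[70, 0, 0], 0], [[84, 0, 0], 0], [[98, 0, 0], 0], [[112, 0, 0], 0], [[130, 0, 0], 0], [[148, 0, 0], 0], [[150, 0, 0], 0]])

```text
clock: 8.88
eef_pos: [0.4013, -0.1993, 0.0864]
tool_rot: [-0.027, 1.0, -0.0, 0.001]
ft_force: [5.2, 0.4, 3.3]
grip_width: 0.0148
grasp_force: 59.3
```

```bash
cat > bar.py <<'E'
from h import *
for c in('top','side'):
    pic,w=cloud(c)
    q=w[(w[...,0]>.3)&(w[...,0]<.59)&(abs(w[...,1]+.19)<.04)&(w[...,2]>.034)&(w[...,2]<.046)]; print(c,'top',cv2.minAreaRect((q[:,:2]*1000).astype(np.float32)),len(q))
    q=w[(w[...,0]>.3)&(w[...,0]<.59)&(abs(w[...,1]+.19)<.04)&(w[...,2]>.006)&(w[...,2]<.12)]; print(np.percentile(q,[1,99],axis=0).round(3).tolist())
    save('d_'+c,pic)
E
python3 bar.py; python3 go.py 467 -196 150 93.3
```

```text
top top ((467.82110595703125, -192.79061889648438), (21.85455322265625, 168.74456787109375), 88.6965103149414) 348
[[0.383, -0.203, 0.007], [0.55, -0.151, 0.118]]
side top ((466.1379089355469, -202.46861267089844), (169.0733642578125, 31.30613136291504), 3.013641595840454) 587
[[0.381, -0.224, 0.007], [0.549, -0.184, 0.117]]
shift [-65.6  -0.3 -63.6] turn -0.2 | pos [ 401.5 -199.3   86.5] head 93.1 F [0.8 0.3 7.9] w 14.9 t 8.975 tilt [-0. -0. -1.]
```

Emit:
step_arm(rows=[[[0, 0, 0], 0], [[0, 0, 0], 0], [[0, 0, 0], 0], [[0, 0, 0], 0], [[0, 0, -15], 0], [[0, 0, -50], 0], [[-30, 0, -64], 0], [[-60, 0, -64], 0], [[-65, 0, -64], 0], [[-65, 0, -64], 0]], claw=0)

```text
clock: 10.22
eef_pos: [0.4663, -0.1953, 0.1492]
tool_rot: [-0.028, 1.0, 0.0, -0.001]
ft_force: [-0.4, 0.5, -0.3]
grip_width: 0.0428
grasp_force: 0.0
```

```bash
python3 bar.py; python3 go.py 467 -196 87 93.3
```

```text
top top ((467.3838806152344, -196.08566284179688), (168.3216094970703, 16.55634880065918), 2.993290662765503) 374
[[0.383, -0.206, 0.006], [0.55, -0.165, 0.104]]
side top ((465.50079345703125, -196.22010803222656), (168.85519409179688, 18.951488494873047), 3.1533384323120117) 700
[[0.382, -0.229, 0.007], [0.548, -0.172, 0.115]]
shift [-1.4 -0.7 62.2] turn -0.2 | pos [ 465.7 -195.4  149.2] head 93.12 F [ 0.1 -0.4  0. ] w 43.2 t 10.325 tilt [-0.002  0.001 -1.   ]
```

View pics/d_side.png

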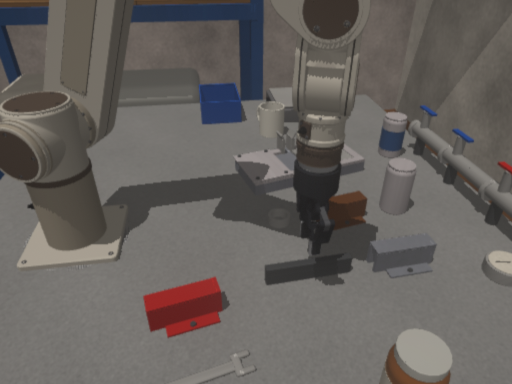

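The side view shows the bar standing free on edge from (265,272) to (350,262), clear of the grey holster at (402,252). The open gripper is above its middle.

Emit:
step_arm(rows=[[[0, -1, 30], 0], [[0, -1, 55], 0], [[0, -1, 62], 0], [[0, -1, 62], 0], [[0, -1, 62], 0]])

```text
clock: 10.95
eef_pos: [0.4677, -0.197, 0.0889]
tool_rot: [-0.027, 1.0, -0.0, 0.001]
ft_force: [0.3, -0.6, 1.2]
grip_width: 0.0426
grasp_force: 0.0
```

Emit:
step_arm(rows=[[[0, 0, 0], 0], [[0, 0, 0], 0], [[0, 0, 0], 0], [[0, 0, 0], 0], [[0, 0, 0], 0]], claw=1)

```text
clock: 11.58
eef_pos: [0.4677, -0.1965, 0.0889]
tool_rot: [-0.028, 1.0, 0.0, 0.001]
ft_force: [-0.3, 2.0, 6.0]
grip_width: 0.0149
grasp_force: 59.8
```

```bash
python3 go.py 540 211.5 230 194.2;python3 go.py 540 211.5 230 14.2
```

```text
shift [ -94.9  403.4 -141. ] turn -101.0 | pos [ 467.7 -196.5   88.9] head 93.16 F [-0.3  2.   6. ] w 14.9 t 11.575 tilt [ 0.002  0.    -1.   ]
shift [ -94.9  403.4 -141. ] turn 79.0 | pos [ 467.7 -196.5   88.9] head 93.16 F [-0.3  2.   6. ] w 14.9 t 11.575 tilt [ 0.002  0.    -1.   ]
```

Emit:
step_arm(rows=[[[0, 0, -15], 0], [[0, 0, -60], 0], [[-5, 20, -110], 6], [[-15, 65, -141], 15], [[-27, 115, -141], 25], [[-40, 170, -141], 35], [[-54, 228, -141], 45], [[-68, 288, -141], 55], [[-80, 340, -141], 65], [[-90, 383, -141], 74], [[-95, 403, -141], 79], [[-95, 403, -141], 79]])

```text
clock: 13.08
eef_pos: [0.5394, 0.2125, 0.2283]
tool_rot: [0.613, 0.79, -0.001, -0.0]
ft_force: [0.4, -0.7, -4.3]
grip_width: 0.0148
grasp_force: 59.3
```

```bash
cat > bar2.py <<'E'
from h import *
from go import go
o=bot.get_obs(); 
c=np.array([540,211.5]);a=np.radians(14.2);e=np.array([np.cos(a),np.sin(a)]);n=np.array([-e[1],e[0]])
zb=o['eef_pos'][2]-.089
for cam in('top','side'):
    pic,w=cloud(cam); q=w.reshape(-1,3); x=(q[:,:2]*1000-c)@e; y=(q[:,:2]*1000-c)@n
    for name,z0,z1,R in(('bar top',zb+.034,zb+.046,100),('tips',.08,.096,100)):
        m=(abs(x)<30)&(abs(y)<R)&(q[:,2]>z0)&(q[:,2]<z1)
        if m.sum()<5: continue
        p=np.c_[x,y][m]; P=np.percentile(p,[1,99],axis=0)
        f=p[abs(p[:,1])>30]
        print(cam,name,m.sum(),P.round(1).tolist(),q[m,2].mean().round(4),'left',f[f[:,1]>0].mean(0).round(1),'right',f[f[:,1]<0].mean(0).round(1), cv2.minAreaRect(p.astype(np.float32)) )
    save('e_'+cam,pic)
go(540,211.5,230,14.2)
E
python3 bar2.py
```

```text
top bar top 476 [[-16.0, -84.0], [7.1, 55.5]] 0.1797 left [-3.5 45.7] right [ -2.5 -57.3] ((-4.595458030700684, -14.091964721679688), (34.121437072753906, 142.34152221679688), 6.210711479187012)
top tips 146 [[-23.8, -87.6], [23.5, 83.4]] 0.0876 left [-17.8  67.4] right [ -6.5 -73.6] ((-4.576358795166016, -2.11749267578125), (47.8621826171875, 173.966064453125), 3.7053983211517334)
side bar top 215 [[-23.6, -86.6], [17.3, 80.0]] 0.1791 left [-10.1  55.9] right [ -4.8 -62.7] ((-2.3958072662353516, -1.6559371948242188), (42.95396041870117, 169.60728454589844), 9.28296184539795)
side tips 160 [[-24.2, -87.5], [22.7, 89.0]] 0.0866 left [ 1.3 68.7] right [  3.2 -71.9] ((-1.4747638702392578, 0.7717437744140625), (177.89593505859375, 49.02399444580078), 89.75163269042969)
shift [ 0.9  0.9 -1.6] turn 0.0 | pos [539.3 210.4 228.4] head 14.2 F [-0.9 -0.3 -5.2] w 14.6 t 13.175 tilt [-0.002 -0.002 -1.   ]
```

View pics/e_side.png

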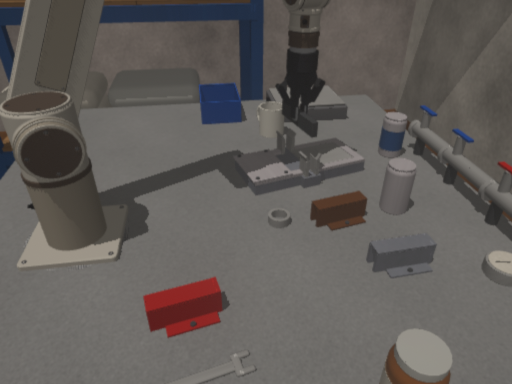

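The bar is held level over the keepers: bar at (300,122), keepers at (287,140) and (310,165). I'll go down to just above the flares and measure again.

Emit:
step_arm(rows=[[[1, 1, 15], 0], [[1, 1, 25], 0], [[1, 1, 28], 0], [[1, 1, 28], 0], [[1, 1, 28], 0], [[1, 1, 28], 0]])

```text
clock: 13.92
eef_pos: [0.5409, 0.2123, 0.2014]
tool_rot: [0.615, 0.789, 0.0, 0.0]
ft_force: [0.1, -0.1, -3.8]
grip_width: 0.0149
grasp_force: 59.4
```

```bash
cat > bar3.py <<'E'
from h import *
from go import go
o=bot.get_obs(); zb=o['eef_pos'][2]-.089
c=np.array([540,211.5]);a=np.radians(14.2);e=np.array([np.cos(a),np.sin(a)]);n=np.array([-e[1],e[0]])
for cam in('top','side'):
    pic,w=cloud(cam); q=w.reshape(-1,3); x=(q[:,:2]*1000-c)@e; y=(q[:,:2]*1000-c)@n
    dark=pic.reshape(-1,3).max(1)<90
    for l,h in((-95,-60),(-60,-28),(28,60),(60,95)):
        m=(abs(x)<16)&(y>l)&(y<h)&(abs(q[:,2]-zb-.04)<.004)
        if m.sum()>4: print(cam,'bar',l,m.sum(),'x',np.percentile(x[m],[3,97]).round(1),'y',np.percentile(y[m],[1,99]).round(1),'z',q[m,2].mean().round(4))
    for s in(-1,1):
      for t in (-1,1):
        m=(x*t>8)&(x*t<30)&(s*y>45)&(s*y<95)&(q[:,2]>.082)&(q[:,2]<.093)
        if m.sum()>4: print(cam,'cheek',s,t,m.sum(),np.percentile(x[m],[3,97]).round(1),np.percentile(y[m],[1,99]).round(1))
    save('f_'+cam,pic)
go(540,211.5,119,14.2)
E
python3 bar3.py
```

```text
top bar -95 106 x [-8.1  6.8] y [-85.4 -60.2] z 0.153
top bar -60 131 x [-8.1  6.9] y [-59.5 -28.7] z 0.153
top bar 28 71 x [-7.8  7.8] y [33.5 52. ] z 0.1531
top cheek -1 -1 56 [-23.1 -14.2] [-87.6 -51.8]
top cheek -1 1 15 [15.4 24.5] [-87.6 -82.1]
top cheek 1 -1 27 [-22.8 -16.4] [52.7 70.6]
side bar -95 45 x [-9.3  6.2] y [-86.9 -60.4] z 0.1524
side bar -60 38 x [-9.   5.2] y [-58.9 -29. ] z 0.1525
side bar 28 7 x [-9.  -6.2] y [34.4 56.6] z 0.1505
side cheek -1 -1 28 [-24.1 -17.9] [-88.7 -52.9]
side cheek -1 1 45 [13.7 22.4] [-87.2 -51.5]
side cheek 1 -1 25 [-24.  -15.9] [50.7 86.2]
side cheek 1 1 27 [13.1 20.2] [52.9 84.9]
shift [-0.6 -1.1 82.3] turn -0.1 | pos [540.8 212.3 201.3] head 14.15 F [ 0.1 -0.1 -3.9] w 14.7 t 14.025 tilt [ 0.001  0.    -1.   ]
```

Emit:
step_arm(rows=[[[1, 0.5, 8], 0], [[1, 0.5, 16], 0], [[1, 0.5, 24], 0], [[1, 0.5, 30], 0], [[1, 0.5, 36], 0], [[1, 0.5, 42], 0], [[1, 0.5, 42], 0]])

```text
clock: 14.9
eef_pos: [0.5406, 0.2131, 0.1583]
tool_rot: [0.615, 0.789, -0.001, -0.0]
ft_force: [-0.2, -0.7, -4.3]
grip_width: 0.0146
grasp_force: 59.4
```

Emit:
step_arm(rows=[[[0, 0, 7], 0], [[0, 0, 14], 0], [[0, 0, 21], 0], [[0, 0, 28], 0], [[0, 0, 33], 0], [[0, 0, 36], 0], [[0, 0, 37], 0], [[0, 0, 37], 0]])

```text
clock: 15.9
eef_pos: [0.541, 0.2133, 0.1221]
tool_rot: [0.615, 0.789, 0.0, 0.0]
ft_force: [0.5, 0.8, -5.0]
grip_width: 0.0151
grasp_force: 59.4
```

Emit:
step_arm(rows=[[[0, 0, 1], 0], [[0, 0, 2], 0], [[0, 0, 2.5], 0], [[0, 0, 2.5], 0], [[0, 0, 2.5], 0]])

```text
clock: 16.52
eef_pos: [0.5409, 0.2133, 0.1194]
tool_rot: [0.615, 0.789, 0.0, 0.0]
ft_force: [-0.1, -0.3, -4.4]
grip_width: 0.0147
grasp_force: 59.4
```

Emit:
step_arm(rows=[[[0, 0, 0], 0], [[0, 0, 0], 0], [[0, 0, 0], 0], [[0, 0, 0], 0], [[0, 0, 0], 0], [[0, 0, -8], 0], [[0, 0, -30], 0], [[0, 0, -80], 0], [[0, 0, -130], 0], [[-60, 0, -140], 0], [[-120, 0, -140], 0], [[-150, 0, -140], 0]], claw=0)

```text
clock: 18.02
eef_pos: [0.5781, 0.0652, 0.2606]
tool_rot: [0.616, 0.788, 0.0, 0.001]
ft_force: [-0.4, -0.3, -0.4]
grip_width: 0.0428
grasp_force: 0.0
```

```bash
python3 - <<'E'
from h import *
c=np.array([540,211.5]);a=np.radians(14.2);e=np.array([np.cos(a),np.sin(a)]);n=np.array([-e[1],e[0]])
ps=[]
for cam in('top','side'):
    pic,w=cloud(cam); ps.append(pic); q=w.reshape(-1,3); x=(q[:,:2]*1000-c)@e; y=(q[:,:2]*1000-c)@n
    for l in range(-90,90,20):
        m=(abs(x)<5)&(y>l)&(y<l+20); 
        if m.any(): print(cam,l,m.sum(),np.nanmedian(q[m,2]).round(4))
    m=(abs(x)<20)&(abs(y)<95)&(abs(q[:,2]-.07)<.005)&(pic.reshape(-1,3).max(1)<90); print('y',np.percentile(y[m],[1,99]),'x',np.percentile(x[m],[1,99]))
    m=(x>10)&(x<30)&(abs(y)<30); print('ahead z',np.nanmedian(q[m,2]))
save('g',np.hstack([cv2.resize(ps[0][50:200,80:240],(400,375)),cv2.resize(ps[1][110:230,220:380],(400,300))[:300].copy() if 0 else cv2.resize(ps[1][80:230,220:380],(400,375))]))
o=bot.get_obs();print(o['clock'],o['eef_pos'],o['ft_force'])
E
```

```text
Traceback (most recent call last):
IndexError: index -1 is out of bounds for axis 0 with size 0
```

Emit:
step_arm(rows=[[[-40, -40, -20], 0], [[-80, -80, -40], 0], [[-120, -120, -60], 0], [[-160, -160, -80], 0], [[-180, -200, -80], 0], [[-180, -220, -80], 0]])

```text
clock: 18.82
eef_pos: [0.4067, -0.162, 0.3405]
tool_rot: [0.616, 0.788, 0.0, 0.001]
ft_force: [-1.0, 0.6, -0.1]
grip_width: 0.0428
grasp_force: 0.0
```

```bash
python3 - <<'E'
from h import *
c=np.array([540,211.5]);a=np.radians(14.2);e=np.array([np.cos(a),np.sin(a)]);n=np.array([-e[1],e[0]])
ps=[]
for cam in('top','side'):
    pic,w=cloud(cam); ps.append(pic); q=w.reshape(-1,3); x=(q[:,:2]*1000-c)@e; y=(q[:,:2]*1000-c)@n
    for l in range(-90,90,30):
        m=(abs(x)<5)&(y>l)&(y<l+30)
        if m.any(): print(cam,l,m.sum(),np.nanmedian(q[m,2]).round(4))
    m=(abs(x)<10)&(abs(y)<95)&(abs(q[:,2]-.07)<.004)
    if m.any(): print('y',np.percentile(y[m],[1,99]),'x',np.percentile(x[m],[1,99]))
    m=(x>14)&(x<30)&(abs(y)<30); print('ahead z',np.nanmedian(q[m,2]))
save('g',np.hstack([cv2.resize(ps[0][50:200,80:240],(400,375)),cv2.resize(ps[1][80:230,220:380],(400,375))]))
o=bot.get_obs();print(o['clock'],o['eef_pos'],o['ft_force'])
E
```

```text
top -90 59 0.0709
top -60 61 0.0711
top -30 58 0.0713
top 0 57 0.0709
top 30 59 0.0711
top 60 54 0.0711
y [-83.25888897  82.86264994] x [-7.88484432  8.84757406]
ahead z 0.03910917891643362
side -90 69 0.0521
side -60 10 0.0716
side -30 18 0.0715
side 0 17 0.0718
side 60 5 0.0707
y [-83.96386408  78.57211158] x [-8.50870818  9.54206383]
ahead z nan
18.925 [ 0.40648246 -0.16104686  0.34034224] [ 0.61332762 -0.01266108  0.31907769]
  return np.nanmean(a, axis, out=out, keepdims=keepdims)
```

View pics/g.png

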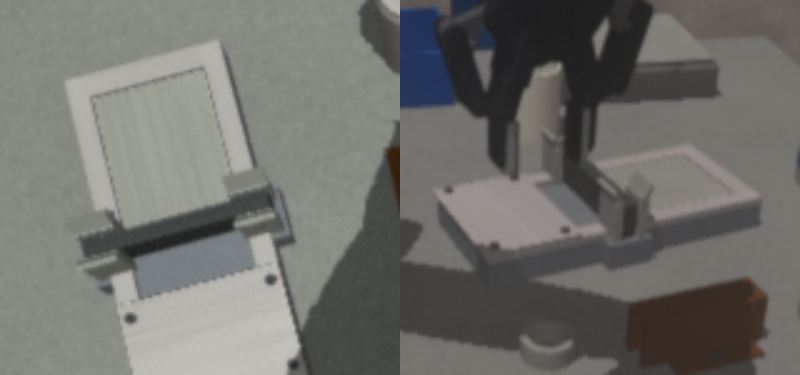

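The crop shows the plate flush and fully forward, with its front edge at about (150,80). The bar lies level in both notches from (85,240) to (270,190), its top at 71 mm all along, which with the 1 mm depth bias means it is fully seated. Nothing else has moved.

```bash
python3 -c "
from workcell import bot
print(bot.job_done())"
```

```text
the job is handed in; nothing more can be done
None
```

The malt chute is shut and locked: the plate is fully home, the bar measures level and seated in both notches, and I handed the job in at about 19 s of the 67 s allowed, with the arm clear.

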